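# Top up the hot-melt tank and hold its bayonet lid at the vent mark

## Robot

A 6-joint arm with a two-finger parallel gripper is mounted at the origin on the work surface. World frame = base frame: x ahead of the robot, y to its left, z up, the work surface at z = 0. Lengths are in m, angles in rad, forces in N, time in s.
With the tool pointing down it reaches from about 0.375 to 0.9 m from the base axis. Payload 3.1 kg.
Tool frame: the origin (TCP) lies midway between the tips of the shut fingers; the grasp point (between the pads) lies 19 mm behind it; x points along the fingers, z is the direction in which the jaws open and shut, and the axes are right-handed (so a half turn about x gives the same grasp; the last joint's range is limited). The gripper opens to 87 mm and grips with 3 to 60 N. Pads are 19 mm wide; open, the fingers measure 117 mm over their backs; the gripper's body (75 mm by 190 mm) begins 51 mm behind the grasp point.
Start: joints at [-1.498, 0.527, 1.433, -0, 1.181, -0.178], TCP at [0.156, -0.605, 0.223] pointing down, gripper open.
Joint ranges: [-3.08, 3.08], [-0.75, 2.2], [0.22, 2.44], [-1.43, 4.57], [0, 2.65], [-2.85, 2.85]. Speed limits (rad/s): [2.79, 2.79, 3.14, 3.14, 3.14, 3.14].

## Interface

Orientations are given as a unit quaternion [x, y, z, w].
In Python, from rig import robot, optics, workorder gives the robot as it stands.
- The arm moves only by the tool arm_command, never from a script. Its argument "plan" is a list of rows, each a list of 7 numbers: the shift along the tool's x, y, z in cm, then the turn, a rotation vector about the tool's x, y, z in rad, then the finger opening in cm, from 0 to 8.7. In form: [[x, y, z, ax, ay, az, gripper], ...]. A call has 1 to 12 rows; each row shifts and turns the pose as measured when the row begins, along the tool's axes as they then stand; what a row does not reach is not made up. A row lasts 1/8 s, in which the tool goes at most 62.5 mm and 10.7 degrees, less where a joint would pass 70% of its speed; a pose out of reach is approached as far as the arm can. A call with a gripper value outside its range is refused whole. The fingers move at their own pace and stop on an object; "grip_force" is the grip in N (left out, the last holds). Time passes only in rows, so rows that do not move let the fingers close. It gives the time, the measured TCP pose, the force and the opening at its end, in the units of the state.
- robot.get_obs(): the state, without advancing time (a new reading comes with each control period).
- optics.camera(name): name is "side" or "top" or "wrist"; returns (picture, depth): 480x640x3 uint8, blue, green, red; 480x640 float32, m along the optical axis (not along the pixel's ray), 0 where there is no reading.
- optics.camera_info(name): a dict with "mtx" (3x3 intrinsics, pixels), "k1" (the pictures are not rectified: a ray, as slopes to the right and down, at radius r is drawn at 1 + k1 r^2 times it, then the intrinsics apply), "position" and "rotation" of the camera in the world; the wrist camera has in their place "tool_from_camera" (4x4, takes a point from camera to tool coordinates, whose origin is the TCP and whose axes are the tool frame's). Camera axes: x right, y down, z forward; pixel columns grow to the right and rows downward; lengths in m; the calibration is good to about 2 mm. A picture is of the moment at which its call begins: read the wrist's pose just before it. camera_info takes no time and is no camera call.
- workorder.hand_in(): hands the job in, once; it reports no verdict.
The state is a dict: "time": time; "q": joint angles; "joint_velocities": joint speeds; "joint_torque": joint torques, N m; "position": TCP position; "tool_rot": TCP orientation; "ft_force": force on the tool from outside, world axes, zero at the start; "moment": the same for the moment, N m; "grip_width": finger opening in m.
Only numpy, scipy, OpenCV 4.12 (cv2) and the standard library are available. Lean on these libraries where they do the work, as an engineer would, in place of code of your own. Each camera call takes 0.05 s, during which the arm holds its last target. There are 200 camera calls.

## Task

Top up the carton-glue tank on the packing bench: tip all four glue blocks out of the steel scoop into the open tank, then stand the empty scoop upright on the bench and let go of it. Then set the lid straight down into the tank's neck with its two lugs through the slots until its rim lies flush, and turn it clockwise (seen from above) to the green vent mark, half-way to the lock, never so far that the lock clicks. A spring turns the lid back when it is let go, so finish while still holding the lid there; do not disturb the other things on the bench.

Things in the scene. Friction and masses are not known exactly. Their poses are not given: they have to be found in the camera images.
- melter: fixed bench glue-tank unit: grey cabinet 250 (x) x 200 (y) x 145 mm high, dark control panel on its -x side; origin at its foot under the tank, 95 mm behind the panel, midway across, z up. Outlet, hose and a glue handgun on a rest lie behind it, to 255 mm along +x, 140 mm high. Marks round the tank's neck, on both sides: white at the lid slots, green 0.60 rad clockwise of them (vent), red 1.10 rad clockwise (lock)
- tank_mouth (a point): centre of the tank's mouth at the top of its aluminium neck, 170 mm above the bench, over the melter's origin, same axes. Neck 134 mm across, 21 mm high; an inward lip 6 mm thick narrows the mouth to 100 mm; below it a well of 124 mm bore, 120 mm deep. Two slots in the lip, at its +x and -x sides, about 25 mm wide, let the lid's lugs pass
- vent_ring (a joint): turn (rad) of the sprung ring under the lip, which the lid's lugs push clockwise (from above) once the lid has turned about 0.1 from mid-slot: the lid's turn less about 0.1. 0 = at rest, 0.5 = vent mark, half-way; the lock clicks at 0.9, end stop 1.0. The spring pushes back with 0.09 N m at 0, 0.17 at 0.5
- lid_grip (a point): in the black wing grip on top of the loose tank lid, on its axis, z up. Wing 62 mm long (x), 22 thick (y), 38 high; this point is 16 mm below the wing's top, 22 above the disc it stands on, 50 above the lid's foot. The lid stands on its foot on the bench. Fully home, its disc flush on the neck, this point is 30 mm above tank_mouth
- lid: the same lid, 0.26 kg; origin under its foot, axes as lid_grip. Aluminium disc 138 mm across, 8 thick; under it a spigot 96 mm across, 20 deep, with two lugs 18 mm wide that reach 60 mm from the axis along the lid's +x and -x, below the ends of the wing (yellow marks above them). Works the same either way round
- scoop_handle (a point): grip point in the red handle of the loose steel dosing scoop: straight level bar 14 mm wide (y), 18 high (z), from 45 to 180 mm from the cup's axis along the scoop's -x. This point is 135 mm from the axis, 46 mm above the foot. Axes: the scoop's, x from the handle to the cup, z up
- scoop_rim (a point): centre of the scoop's round mouth, on the cup's axis, 65 mm above its foot; axes as scoop_handle
- scoop: the same scoop, 0.09 kg, standing on the bench: cup 65 mm high, 68 mm across at the rim, 56 at the foot, wall 3 mm, flaring by 5 degrees; origin under its foot, axes as scoop_handle. Four glue blocks lie in it; steel and blocks are slippery (friction about 0.35)
- block_a_center (a point): centre of a cream-coloured hot-melt glue block, 23 x 21 x 21 mm, 10 g
- block_b_center (a point): centre of a cream-coloured hot-melt glue block, 23 x 21 x 21 mm, 10 g
- block_c_center (a point): centre of a cream-coloured hot-melt glue block, 23 x 21 x 21 mm, 10 g
- block_d_center (a point): centre of a cream-coloured hot-melt glue block, 23 x 21 x 21 mm, 10 g
- tape_roll: roll of brown packing tape lying flat, 104 mm across, 48 mm high, loose; leave alone; origin under its centre
- marker: blue and white marker pen, 130 mm long (x), 19 mm high, loose; leave alone
- tape_gun: red hand tape dispenser, 220 mm long (x), 80 mm high, loose; leave alone
- label_roll: roll of white labels, 90 mm across, 60 mm high, loose; leave alone
- safety_knife: yellow carton knife, 135 mm long (x), 16 mm high, loose; leave alone
- stapler: blue stapler, 135 mm long (x), 47 mm high, loose; leave alone
There are look-alikes about, which are no part of the job. Several things have the shape of the lid; the one meant has the colours described above.

How it is judged:
By the outcome, as a careful person would: the job done as asked, in the order asked, and still so for the second after the job is handed in, while the arm keeps its last pose, push and grip.
It also fails if it takes over 72 s, if anything falls off the work surface, if the arm or the gripper's body presses on something with over 40 N, if the wrist force passes 120 N, or if a joint passes its speed limit or range.

## Working session

There is one attempt and no reset: what is moved stays moved. The work goes in short steps, Python scripts to look and compute and a tool call to move; the robot and the scene stay as the last step left them, time stands still between calls to the robot, and variables do not carry over. Pictures are saved under pics/ and viewed, about 8 in all and at most 12, crops included, and the job is handed in when it is done.

Besides the shell and the picture viewer there is one more tool, called after "Emit:" as name(argument=value, ...) on one line, values as JSON. arm_command: Moves the arm, as the interface text tells. Its arguments: {"type":"object","properties":{"plan":{"type":"array"},"grip_force":{"type":"number"}},"required":["plan"]}

```bash
ls; mkdir -p pics
cat > h.py <<'E'
import numpy as np, cv2
from rig import robot, optics, workorder
from scipy.spatial.transform import Rotation as R
def info(n):
    i=optics.camera_info(n)
    if n=='wrist':
        o=robot.get_obs(); T=np.eye(4); T[:3,:3]=R.from_quat(o['tool_rot']).as_matrix(); T[:3,3]=o['position']
        M=T@np.array(i['tool_from_camera']); return np.array(i['mtx']),i['k1'],M[:3,3],M[:3,:3]
    r=np.array(i['rotation']); r=r if r.shape==(3,3) else R.from_quat(r).as_matrix()
    return np.array(i['mtx']),i['k1'],np.array(i['position']),r
def snap(n):
    I=info(n); p,d=optics.camera(n); return p,d,I
def slopes(I,uv):
    K,k1=I[0],I[1]; uv=np.atleast_2d(np.asarray(uv,float)).reshape(-1,1,2)
    return cv2.undistortPoints(uv,K,np.array([k1,0,0,0.]))[:,0]
def onplane(I,uv,z):
    s=slopes(I,uv); d=np.c_[s,np.ones(len(s))]@I[3].T
    return I[2]+d*((z-I[2][2])/d[:,2])[:,None]
def cloud(I,d):
    v,u=np.mgrid[0:480,0:640]; s=slopes(I,np.c_[u.ravel(),v.ravel()])
    z=d.ravel(); return ((np.c_[s,np.ones(len(s))]*z[:,None])@I[3].T+I[2]).reshape(480,640,3)
def proj(I,P):
    P=np.atleast_2d(P); c=(P-I[2])@I[3]
    return cv2.projectPoints(c.reshape(-1,1,3),np.zeros(3),np.zeros(3),I[0],np.array([I[1],0,0,0.]))[0][:,0]
E
python3 - <<'E'
from h import *
for n in('top','side'):
    p,d,I=snap(n); cv2.imwrite(f'pics/{n}0.png',p); np.savez(f'{n}0.npz',p=p,d=d); print(n,I)
o=robot.get_obs(); print(o)
print(optics.camera_info('wrist'))
E
```

```text
pics
top (array([[562.75575028,   0.        , 316.38571231],
       [  0.        , 562.75575028, 247.30350741],
       [  0.        ,   0.        ,   1.        ]]), 0.02829806784005717, array([ 0.35096334, -0.00302535,  1.61309671]), array([[-0.0116386 , -0.98911326,  0.14669529],
       [-0.99973644,  0.0144137 ,  0.01786863],
       [-0.01978852, -0.14644866, -0.98902033]]))
side (array([[590.38174638,   0.        , 321.03039945],
       [  0.        , 590.38174638, 247.85566162],
       [  0.        ,   0.        ,   1.        ]]), -0.1993337538743522, array([0.49988419, 1.26429752, 1.32962055]), array([[-0.99844659, -0.04809757,  0.0281252 ],
       [-0.05349699,  0.68648414, -0.72517419],
       [ 0.01557161, -0.72555231, -0.68799082]]))
{'time': 0.1, 'q': array([-1.49752341e+00,  5.28376431e-01,  1.43377492e+00, -4.02470029e-05,
        1.18132823e+00, -1.78490401e-01]), 'joint_velocities': array([ 0.00133388, -0.00060958, -0.00255052,  0.00030365, -0.00015126,
        0.00138269]), 'joint_torque': array([ 1.82640115e-04, -4.40986884e+01, -1.77151179e+01,  6.35734177e-02,
     
[... 176 characters left out ...]
orce': array([-0.053417  , -0.0775452 ,  0.47447964]), 'moment': array([-0.00044919, -0.00946217, -0.00506582]), 'grip_width': 0.08693901853509946}
{'mtx': array([[343.02722324,   0.        , 324.64409739],
       [  0.        , 343.02722324, 239.75900124],
       [  0.        ,   0.        ,   1.        ]]), 'k1': -0.03705687629043373, 'tool_from_camera': array([[-7.72408279e-04, -2.57440051e-01,  9.66293963e-01,
        -1.62397514e-01],
       [ 3.01428700e-04, -9.66294268e-01, -2.57439891e-01,
         7.08422215e-02],
       [ 9.99999656e-01,  9.24200304e-05,  8.23973513e-04,
        -3.35673716e-04],
       [ 0.00000000e+00,  0.00000000e+00,  0.00000000e+00,
         1.00000000e+00]])}
```

View pics/top0.png

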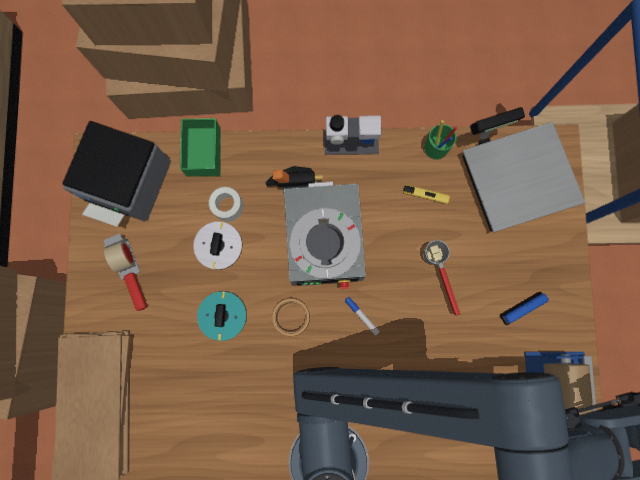

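View pics/side0.png

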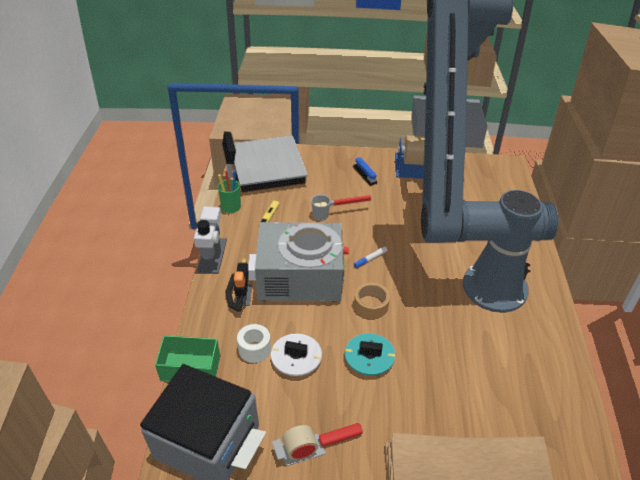

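The top view shows the tank at (325,243), the scoop at (435,252) with its red handle running to (457,312), and two lid-like things: silver at (217,245) and teal at (221,316). The silver one fits "aluminium disc, black wing, yellow marks"; I'll confirm it in a crop and measure at the same time.

Run:
```python
from h import *
z=np.load('top0.npz'); p,d=z['p'],z['d']; I=info('top'); X=cloud(I,d)
a=cv2.resize(p[195:345,165:275],None,fx=4,fy=4,interpolation=cv2.INTER_CUBIC)[:600]
b=cv2.resize(p[195:295,280:370],None,fx=4,fy=4,interpolation=cv2.INTER_CUBIC)
c=np.zeros((600,800,3),np.uint8); c[:a.shape[0],:440]=a; c[:400,440:800]=b; cv2.imwrite('pics/crop1.png',c)
hsv=cv2.cvtColor(p,cv2.COLOR_BGR2HSV)
def rep(nm,box,m):
    u0,v0,u1,v1=box; mm=np.zeros_like(m); mm[v0:v1,u0:u1]=m[v0:v1,u0:u1]; ys,xs=np.nonzero(mm); 
    P=X[ys,xs]; print(nm,len(xs),'uv',xs.mean().round(1),ys.mean().round(1),'med',np.median(P,0).round(4)); return xs,ys,P
# neck top by height
zz=X[...,2]
xs,ys,P=rep('neck',(280,190,370,290),(abs(zz-.17)<.006))
(cu,cv_),r=cv2.minEnclosingCircle(np.c_[xs,ys].astype(np.float32)); print('neck circ',cu,cv_,r,onplane(I,[[cu,cv_]],.17))
H,S,V=hsv[...,0],hsv[...,1],hsv[...,2]
red=((H<8)|(H>172))&(S>130)&(V>70); grn=(H>45)&(H<85)&(S>90); yel=(H>20)&(H<35)&(S>110)&(V>120); blk=V<50
for nm,m in(('red',red),('grn',grn)):
    n,l,st,ce=cv2.connectedComponentsWithStats((m&(np.arange(640)>285)&(np.arange(640)<365)&(np.arange(480)[:,None]>195)&(np.arange(480)[:,None]<290)).astype(np.uint8))
    for i in range(1,n):
        if st[i,4]>2: print(nm,st[i,4],ce[i].round(1),onplane(I,[ce[i]],.17).round(4))
# cabinet
xs,ys,P=rep('cab',(270,170,380,300),abs(zz-.145)<.006); print(cv2.minAreaRect(P[:,:2].astype(np.float32)))
# lid
xs,ys,P=rep('lid disc',(180,210,260,280),abs(zz-.028)<.008); (cu,cv_),r=cv2.minEnclosingCircle(np.c_[xs,ys].astype(np.float32)); print(cu,cv_,r,onplane(I,[[cu,cv_]],.028),[np.ptp(P[:,0]),np.ptp(P[:,1])])
xs,ys,P=rep('wing',(195,220,240,270),(zz>.05)&(zz<.08)); print(cv2.minAreaRect(onplane(I,np.c_[xs,ys],.066)[:,:2].astype(np.float32)))
n,l,st,ce=cv2.connectedComponentsWithStats((yel&(np.arange(640)>185)&(np.arange(640)<250)&(np.arange(480)[:,None]>210)&(np.arange(480)[:,None]<280)).astype(np.uint8))
for i in range(1,n): print('yel',st[i,4],ce[i],onplane(I,[ce[i]],.028).round(4))
# scoop
xs,ys,P=rep('handle',(430,250,470,320),red); W=onplane(I,np.c_[xs,ys],.055)[:,:2]; print(cv2.minAreaRect(W.astype(np.float32)),W[ys.argmax()],W[ys.argmin()])
xs,ys,P=rep('cup',(410,230,456,275),(zz>.05)&(zz<.08)&~red); (cu,cv_),r=cv2.minEnclosingCircle(np.c_[xs,ys].astype(np.float32)); print(cu,cv_,r,onplane(I,[[cu,cv_]],.065))
```

```text
neck 776 uv 324.4 242.1 med [0.5786 0.0057 0.1706]
neck circ 324.56976318359375 241.53488159179688 25.69521141052246 [[0.57983679 0.0016233  0.17      ]]
red 15 [350.9 226.9] [[ 0.6175 -0.0675  0.17  ]]
red 17 [298. 258.] [[0.5377 0.0709 0.17  ]]
red 61 [344.1 285.1] [[ 0.466  -0.0469  0.17  ]]
grn 18 [340.1 216.2] [[ 0.6463 -0.0397  0.17  ]]
grn 18 [308.9 268.8] [[0.5092 0.0429 0.17  ]]
grn 51 [311.8 282.5] [[0.4738 0.036  0.17  ]]
cab 4149 uv 323.5 226.7 med [0.6513 0.0046 0.1465]
((0.6355634927749634, 0.016251109540462494), (0.30397912859916687, 0.2234853208065033), 3.2272398471832275)
lid disc 1552 uv 218.1 244.8 med [0.5961 0.3019 0.029 ]
222.5 237.5 33.14372634887695 [[0.61835538 0.29406506 0.028     ]] [np.float64(0.17075898491564567), np.float64(0.1364001902898756)]
wing 192 uv 215.4 243.6 med [0.5945 0.3068 0.0661]
((0.5947592258453369, 0.3061411380767822), (0.02534165047109127, 0.06238383799791336), 80.65321350097656)
yel 8 [220.625 224.75 ] [[0.6556 0.2999 0.028 ]]
yel 6 [213.16666667 264.66666667] [[0.5405 0.3196 0.028 ]]
handle 311 uv 448.8 291.0 med [ 0.456  -0.3385  0.0547]
((0.45438653230667114, -0.3377631604671478), (0.13310039043426514, 0.017793970182538033), 16.218975067138672) [ 0.39234006 -0.35149662] [ 0.51909045 -0.32193344]
cup 185 uv 438.2 252.8 med [ 0.5601 -0.3144  0.0611]
437.5 254.0 14.221562385559082 [[ 0.55701951 -0.30927666  0.065     ]]
```

View pics/crop1.png

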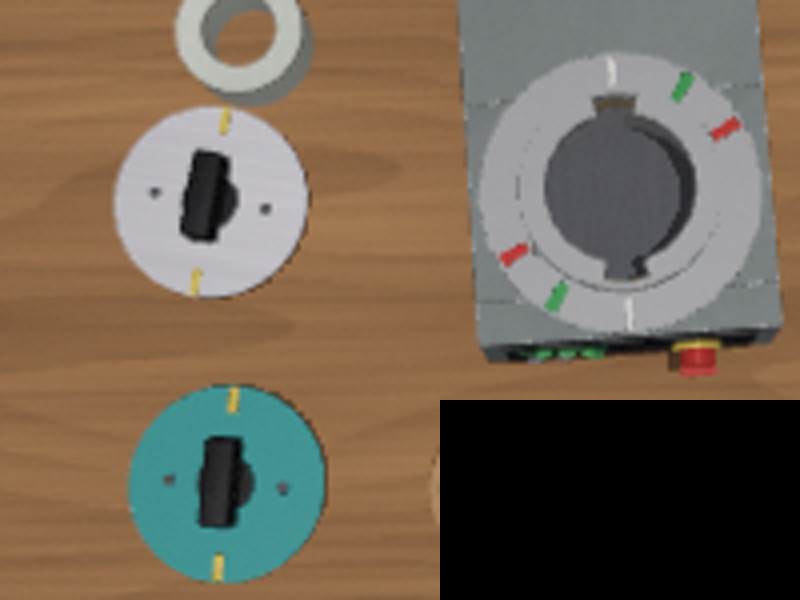

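The crop confirms it: the silver disc at (217,245) with black wing and yellow marks is the lid meant, and the teal one at (221,316) is a look-alike. White slot marks are at about (323,213) and (327,273). Now I refine these numbers and plan the approach to the scoop.

```bash
cat >> h.py <<'E'
def pose(psi,tilt=0):
    z=np.array([np.cos(psi),np.sin(psi),0]); x=np.array([0,0,-1.]); return R.from_matrix(np.c_[x,np.cross(z,x),z])
def go(pos,rot,n=1):
    "shift (cm, tool axes now) and rotvec to reach the pose; also per-row for n straight rows"
    o=robot.get_obs(); r=R.from_quat(o['tool_rot']); s=r.inv().apply(np.asarray(pos)-o['position'])*100; w=(r.inv()*rot).as_rotvec()
    print('t',round(o['time'],2),'shift cm',s.round(2),'rotvec',w.round(3),'deg',np.degrees(np.linalg.norm(w)).round(1))
def st():
    o=robot.get_obs(); r=R.from_quat(o['tool_rot']).as_matrix()
    print('t',round(o['time'],2),'q',o['q'].round(3),'p',o['position'].round(4),'x',r[:,0].round(3),'z',r[:,2].round(3),'psi',np.arctan2(r[1,2],r[0,2]).round(3),'F',o['ft_force'].round(2),'w',round(o['grip_width'],4))
E
python3 - <<'E'
from h import *
st(); I=info('top')
zz=.15
m=lambda *a: onplane(I,a,zz)[:,:2]
w=m((322.75,213),(327.25,273.25)); g=m((340.1,216.2),(308.9,268.8)); r=m((350.9,226.9),(298,258))
for n,q in(('w',w),('g',g),('r',r)):
    v=q[0]-q[1]; print(n,q.mean(0).round(4),'rad',np.linalg.norm(v)/2,'ang',np.arctan2(v[1],v[0]).round(3))
yaw=np.arctan2(.0296,.1268); ax=np.array([np.cos(yaw),np.sin(yaw)])
c=np.array([.4544,-.3378])+.1125*ax; print('scoop axis',c,yaw)
G=np.r_[c-.13*ax,0]
for ps in(yaw+np.pi/2,yaw-np.pi/2): 
    print(ps); go(G+[0,0,.20],pose(ps))
E
```

```text
t 0.1 q [-1.498  0.528  1.434 -0.     1.181 -0.178] p [ 0.1557 -0.6046  0.2217] x [-0.     0.002 -1.   ] z [ 0.249 -0.968 -0.002] psi -1.319 F [-0.05 -0.08  0.47] w 0.0869
w [0.5794 0.0007] rad 0.08042645044797711 ang 0.06
g [0.5809 0.0016] rad 0.0811455755494885 ang -0.544
r [0.5807 0.0018] rad 0.08094088010470188 ang -1.048
scoop axis [ 0.56395459 -0.31222574] 0.22933165405847572
1.8001279808533723
t 0.1 shift cm [  2.21  33.83 -18.44] rotvec [-3.119e+00  0.000e+00 -3.000e-03] deg 178.7
-1.3414646727364208
t 0.1 shift cm [  2.21  33.83 -18.44] rotvec [ 0.022 -0.002 -0.   ] deg 1.3
```

Emit:
arm_command(plan=[[0.2,4.2,-2.3,0,0,0,5],[0.2,4.2,-2.3,0,0,0,5],[0.2,4.2,-2.3,0,0,0,5],[0.2,4.2,-2.3,0,0,0,5],[0.2,4.2,-2.3,0,0,0,5],[0.2,4.2,-2.3,0,0,0,5],[0.2,4.2,-2.3,0,0,0,5],[0.2,4.2,-2.3,0.022,0,0,5],[0,0,0,0,0,0,5]], grip_force=40)

```text
time: 1.23
position: [0.4421, -0.3347, 0.2018]
tool_rot: [0.442, 0.555, -0.439, 0.551]
ft_force: [-0.2, -0.2, -0.0]
grip_width: 0.05
```

```bash
cat > scoop.py <<'E'
from h import *
import sys
st(); p,d,I=snap('wrist'); cv2.imwrite(f'pics/{sys.argv[1]}.png',p); X=cloud(I,d); np.savez('w.npz',p=p,d=d)
hsv=cv2.cvtColor(p,cv2.COLOR_BGR2HSV); H,S,V=cv2.split(hsv)
red=((H<8)|(H>172))&(S>130)&(V>60)&(X[...,2]>.03)&(X[...,2]<.08)&(np.hypot(X[...,0]-.45,X[...,1]+.34)<.12)
ys,xs=np.nonzero(red); W=onplane(I,np.c_[xs,ys],.055)[:,:2]; print(len(xs),'z',np.median(X[red][:,2]),cv2.minAreaRect(W.astype(np.float32)))
vx,vy,x0,y0=cv2.fitLine(W.astype(np.float32),cv2.DIST_L2,0,.01,.01).ravel(); s=np.sign(vx); ax=np.array([vx,vy])*s; t=(W-[x0,y0])@ax
print('yaw',np.arctan2(ax[1],ax[0]),'ends',[(np.array([x0,y0])+ax*q).round(4) for q in np.percentile(t,[.5,99.5])],'len',np.ptp(np.percentile(t,[.5,99.5])))
cup=(abs(X[...,2]-.065)<.006)&(np.hypot(X[...,0]-.564,X[...,1]+.312)<.06)&(S<60)
ys,xs=np.nonzero(cup); P=onplane(I,np.c_[xs,ys],.065); print('rim',len(xs),cv2.minEnclosingCircle(P[:,:2].astype(np.float32)))
E
python3 scoop.py w1
```

```text
t 1.23 q [-0.851  0.461  1.629  0.003  1.058  0.493] p [ 0.4421 -0.3347  0.2018] x [-0.003  0.006 -1.   ] z [ 0.224 -0.975 -0.007] psi -1.345 F [-0.15 -0.24 -0.05] w 0.05
1983 z 0.05499521428450499 ((0.45879197120666504, -0.33924809098243713), (0.13263073563575745, 0.013560011051595211), 16.343666076660156)
yaw 0.2863774 ends [array([ 0.3961, -0.3577]), array([ 0.5218, -0.3207])] len 0.13101421051640275
rim 1242 ((0.5663635730743408, -0.30808132886886597), 0.033878058195114136)
```

```bash
python3 -c "
from h import *
go([.4562,-.3403,.027],pose(-1.2848))"
```

```text
t 1.27 shift cm [17.47  1.4   0.86] rotvec [-0.062 -0.006  0.001] deg 3.6
```

Emit:
arm_command(plan=[[3.0,1.4,0.9,-0.062,-0.006,0,5],[4,0,0,0,0,0,5],[4,0,0,0,0,0,5],[3,0,0,0,0,0,5],[1.5,0,0,0,0,0,5],[0.5,0,0,0,0,0,5]])

```text
time: 2.02
position: [0.454, -0.3506, 0.0386]
tool_rot: [0.423, 0.564, -0.427, 0.567]
ft_force: [-0.4, -0.2, -0.1]
grip_width: 0.05
```

```bash
python3 -c "
from h import *
go([.4562,-.3403,.027],pose(-1.2848));st()"
```

```text
t 2.02 shift cm [ 1.15  0.5  -0.93] rotvec [-0.004  0.007  0.001] deg 0.5
t 2.02 q [-0.85   0.725  1.7   -0.006  0.711  0.443] p [ 0.454  -0.3506  0.0386] x [ 0.001 -0.007 -1.   ] z [ 0.278 -0.961  0.007] psi -1.289 F [-0.39 -0.25 -0.06] w 0.05
```

Emit:
arm_command(plan=[[0.2,0.4,-0.9,0,0.007,0,5],[0.8,0.1,0,0,0,0,5],[0,0,0,0,0,0,5]])

```text
time: 2.4
position: [0.4572, -0.3413, 0.03]
tool_rot: [0.424, 0.564, -0.425, 0.566]
ft_force: [0.3, -0.5, 0.3]
grip_width: 0.05
```

```bash
python3 -c "
from h import *
go([.4562,-.3403,.027],pose(-1.2848));st()"
```

```text
t 2.4 shift cm [ 0.3  -0.07 -0.12] rotvec [-0.004  0.003 -0.   ] deg 0.3
t 2.4 q [-8.370e-01  7.380e-01  1.708e+00 -1.000e-03  6.930e-01  4.540e-01] p [ 0.4572 -0.3413  0.03  ] x [ 0.001 -0.003 -1.   ] z [ 0.278 -0.961  0.003] psi -1.289 F [ 0.28 -0.54  0.28] w 0.05
```

Close and lift.

Emit:
arm_command(plan=[[0.3,-0.05,-0.1,0,0,0,5],[0,0,0,0,0,0,1],[0,0,0,0,0,0,1],[0,0,0,0,0,0,1],[0,0,0,0,0,0,1],[0,0,0,0,0,0,1]], grip_force=50)

```text
time: 3.15
position: [0.4572, -0.3409, 0.028]
tool_rot: [0.424, 0.564, -0.425, 0.567]
ft_force: [-0.5, 0.1, -0.4]
grip_width: 0.0135
```

Emit:
arm_command(plan=[[-1,0,0,0,0,0,1],[-2,0,0,0,0,0,1],[-3,0,0,0,0,0,1],[-3,0,0,0,0,0,1],[-3,0,0,0,0,0,1],[-3,0,0,0,0,0,1],[-3,0,0,0,0,0,1],[-3,0,0,0,0,0,1],[-2,0,0,0,0,0,1],[-1,0,0,0,0,0,1]])

```text
time: 4.4
position: [0.4533, -0.3373, 0.2775]
tool_rot: [0.423, 0.567, -0.425, 0.565]
ft_force: [-0.3, -0.2, -1.7]
grip_width: 0.0136
```

Run:
```python
from h import *
st(); p,d,I=snap('wrist'); X=cloud(I,d)
q,_,_=snap('side'); 
c=np.vstack([cv2.resize(p,(400,300)),cv2.resize(q[60:300,260:580],(400,300))]); cv2.imwrite('pics/lift.png',c)
o=robot.get_obs(); r=R.from_quat(o['tool_rot']); T=(X-o['position'])@r.as_matrix()  # tool coords
hsv=cv2.cvtColor(p,cv2.COLOR_BGR2HSV); m=((hsv[...,0]<8)|(hsv[...,0]>172))&(hsv[...,1]>130)&(abs(T[...,2])<.02)&(T[...,0]>-.06)&(T[...,0]<.06)
t=T[m]; print(len(t),np.polyfit(t[:,1],t[:,0],1))
```

```text
t 4.4 q [-0.836  0.387  1.516 -0.004  1.241  0.453] p [ 0.4533 -0.3373  0.2775] x [-0.004 -0.001 -1.   ] z [ 0.28  -0.96  -0.001] psi -1.287 F [-0.3 -0.2 -1.7] w 0.0136
5440 [ 0.01000554 -0.02718294]
```

View pics/lift.png

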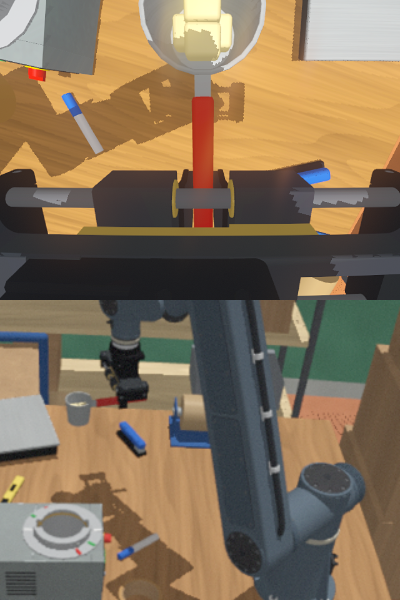

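The view shows the scoop held level with the blocks still inside (cup at the top centre of the wrist picture). Before pouring I'll fit a rough wrist model to check the joint limits for each pour direction.

```bash
cat > kin.py <<'E'
from h import *
def RR(q):
    return R.from_euler('z',q[0])*R.from_euler('y',q[1]+q[2])*R.from_euler('z',q[3])*R.from_euler('y',q[4])*R.from_euler('z',q[5])
o=robot.get_obs(); C=RR(o['q']).inv()*R.from_quat(o['tool_rot'])
def wrist(Rt,q1,A):
    M=(R.from_euler('y',-A)*R.from_euler('z',-q1)*Rt*C.inv()).as_matrix()
    q5=np.arccos(M[2,2]); return np.array([np.arctan2(M[1,2],M[0,2]),q5,np.arctan2(M[2,1],-M[2,0])])
def pour(alpha,tilt):
    "tool orientation: scoop heading alpha+pi, pitched forward by tilt"
    xs=alpha+np.pi; r0=pose(xs-np.pi/2); return r0*R.from_rotvec([0,0,-tilt])
E
python3 - <<'E'
from kin import *
print(C.as_matrix().round(3)); st()
for a in (60,90,105,120,135,150):
    for q1 in(-.4,0):
      print(a,q1,[wrist(pour(np.radians(a),np.radians(t)),q1,1.95).round(2).tolist() for t in(0,30,60,90,120,130)])
E
```

```text
[[-0.  0. -1.]
 [ 0.  1.  0.]
 [ 1. -0. -0.]]
t 4.5 q [-0.836  0.387  1.516 -0.004  1.239  0.453] p [ 0.4536 -0.3375  0.2773] x [-0.004 -0.001 -1.   ] z [ 0.28 -0.96  0.  ] psi -1.287 F [-0.52  0.41 -1.6 ] w 0.0135
60 -0.4 [[0.0, 1.19, -3.02], [0.57, 1.18, 3.05], [1.11, 1.28, 2.86], [1.62, 1.46, 2.76], [2.1, 1.66, 2.75], [2.26, 1.72, 2.77]]
60 0 [[0.0, 1.19, -2.62], [0.55, 0.99, -2.88], [1.19, 0.94, 3.03], [1.78, 1.09, 2.71], [2.27, 1.35, 2.54], [2.41, 1.45, 2.52]]
90 -0.4 [[0.0, 1.19, 2.74], [0.48, 1.43, 2.61], [0.93, 1.7, 2.61], [1.42, 1.94, 2.73], [1.97, 2.09, 2.98], [2.17, 2.11, 3.08]]
90 0 [[0.0, 1.19, -3.14], [0.56, 1.24, 2.94], [1.08, 1.38, 2.81], [1.57, 1.57, 2.76], [2.06, 1.76, 2.81], [2.23, 1.81, 2.85]]
105 -0.4 [[0.0, 1.19, 2.48], [0.41, 1.54, 2.39], [0.8, 1.89, 2.45], [1.29, 2.18, 2.67], [1.94, 2.32, 3.09], [2.18, 2.31, -3.03]]
105 0 [[0.0, 1.19, 2.88], [0.52, 1.37, 2.73], [0.99, 1.59, 2.68], [1.47, 1.81, 2.75], [2.0, 1.98, 2.92], [2.19, 2.01, 3.0]]
120 -0.4 [[0.0, 1.19, 2.22], [0.31, 1.62, 2.17], [0.63, 2.05, 2.25], [1.12, 2.41, 2.56], [1.95, 2.54, -3.05], [2.25, 2.51, -2.81]]
120 0 [[0.0, 1.19, 2.62], [0.45, 1.48, 2.51], [0.88, 1.79, 2.54], [1.36, 2.05, 2.71], [1.96, 2.2, 3.03], [2.17, 2.21, -3.12]]
135 -0.4 [[0.0, 1.19, 1.96], [0.19, 1.68, 1.93], [0.4, 2.17, 2.01], [0.83, 2.61, 2.33], [2.05, 2.77, -2.84], [2.43, 2.68, -2.48]]
135 0 [[0.0, 1.19, 2.36], [0.36, 1.58, 2.29], [0.73, 1.96, 2.36], [1.22, 2.29, 2.63], [1.94, 2.42, -3.13], [2.2, 2.41, -2.93]]
150 -0.4 [[0.0, 1.19, 1.69], [0.06, 1.71, 1.69], [0.14, 2.23, 1.72], [0.32, 2.74, 1.87], [2.51, 2.96, -2.26], [2.85, 2.81, -1.93]]
150 0 [[0.0, 1.19, 2.09], [0.25, 1.65, 2.06], [0.53, 2.11, 2.14], [1.0, 2.51, 2.47], [1.98, 2.65, -2.97], [2.31, 2.59, -2.68]]
```

```bash
cat > scan.py <<'E'
from kin import *
def ori(th,al,tilt):
    ax=np.array([-np.sin(al-np.pi/2),np.cos(al-np.pi/2),0])  # axis so that -z tips toward al
    ax=np.cross([0,0,-1.],[np.cos(al),np.sin(al),0]); return R.from_rotvec(ax*tilt)*pose(th-np.pi/2)
lo=np.array([-1.35,.05,-2.75]);hi=np.array([4.4,2.55,2.75]); T=np.array([.5807,.0016])
def place(r,L=.115,clear=.02,off=0.):
    m=r.as_matrix(); xs,zs=m[:,1],-m[:,0]; g2r=xs*L+zs*.019; h=.034*np.sqrt(1-zs[2]**2)
    rim=np.r_[T,.17+clear+h]; return rim-g2r+np.r_[0,0,0],m   # grasp point
if __name__=='__main__':
  out=[]
  for th in range(-180,181,15):
    for al in range(30,166,15):
      t,a=np.radians([th,al]); r=ori(t,a,np.radians(125)); g,m=place(r)
      wc=g-m[:,0]*.2; q1=np.arctan2(wc[1],wc[0])-np.arcsin(.11/np.hypot(*wc[:2]))
      B=np.array([g+m@[-x,y,z] for x in np.linspace(.051,.2,6) for y in np.linspace(-.038,.038,5) for z in np.linspace(-.095,.095,9)])
      ins=(abs(B[:,0]-.61)<.165)&(abs(B[:,1])<.125)
      cl=min((B[ins,2]-.17).min() if ins.any() else 1,(B[:,2]-.03).min())
      W=np.array([wrist(ori(t,a,np.radians(k)),q1,1.95) for k in range(0,126,25)]); W[:,2]=np.unwrap(W[:,2])
      mg=np.minimum(W-lo,hi-W).min()
      out.append((min(mg,cl*10),mg,cl,th,al,g.round(3),q1.round(2),W[-1].round(2)))
  out.sort(key=lambda x:-x[0]); [print(o) for o in out[:10]]
E
python3 scan.py
```

```text
(np.float64(0.06023280757164878), np.float64(0.18551469776531615), np.float64(0.006023280757164878), -90, 60, array([ 0.51 , -0.006,  0.31 ]), np.float64(-0.58), array([2.13, 1.83, 2.33]))
(np.float64(0.022683230970370616), np.float64(0.022683230970370616), np.float64(0.02403861332586127), -90, 75, array([ 0.539, -0.037,  0.32 ]), np.float64(-0.58), array([2.08, 2.04, 2.73]))
(np.float64(0.01586668249680212), np.float64(0.01586668249680212), np.float64(0.011026144785891895), -45, 105, array([ 0.536, -0.053,  0.31 ]), np.float64(-0.53), array([2.07, 2.43, 2.73]))
(np.float64(-0.03378466267468516), np.float64(-0.03378466267468516), np.float64(0.001978042363218885), -180, 45, array([ 0.616, -0.078,  0.295]), np.float64(-0.58), array([ 2.21,  1.62, -2.78]))
(np.float64(-0.03378466267468516), np.float64(-0.03378466267468516), np.float64(0.0019780423632188293), 180, 45, array([ 0.616, -0.078,  0.295]), np.float64(-0.58), array([ 2.21,  1.62, -2.78]))
(np.float64(-0.06066433017369338), np.float64(0.15285846194819097), np.float64(-0.006066433017369338), -60, 90, array([ 0.523, -0.04 ,  0.31 ]), np.float64(-0.57), array([2.06, 2.24, 2.6 ]))
(np.float64(-0.06536654602488179), np.float64(-0.06536654602488179), np.float64(0.017016612642691192), -105, 60, array([ 0.531, -0.025,  0.32 ]), np.float64(-0.59), array([2.13, 1.84, 2.6 ]))
(np.float64(-0.08029698516120481), np.float64(0.42522909775685136), np.float64(-0.008029698516120481), -75, 60, array([0.495, 0.015, 0.295]), np.float64(-0.56), array([2.14, 1.81, 2.06]))
(np.float64(-0.09990228868374551), np.float64(-0.09990228868374551), np.float64(0.03609590256907691), -75, 90, array([ 0.551, -0.047,  0.32 ]), np.float64(-0.55), array([2.06, 2.23, 2.85]))
(np.float64(-0.12527999013542912), np.float64(-0.12527999013542912), np.float64(0.023115858560426056), -105, 45, array([0.511, 0.013, 0.31 ]), np.float64(-0.53), array([2.23, 1.59, 2.16]))
```

```bash
cat > path.py <<'E'
from scan import *
from scipy.spatial.transform import Slerp
def path(th0,th,al,tilt,n=12,z0=.272,z1=.245):
    S=Slerp([0,1],R.concatenate([pose(np.radians(th0-90)),ori(np.radians(th),np.radians(al),np.radians(tilt))]))
    P=[]
    for s in np.linspace(0,1,n+1):
        r=S(s); m=r.as_matrix(); rim=np.r_[T,z0+(z1-z0)*s]; g=rim-m[:,1]*.115+m[:,0]*.019; P.append((g+m[:,0]*.019,r))
    return P
def q_(p,r,prev=None):
    m=r.as_matrix(); wc=p-m[:,0]*.22; q1=np.arctan2(wc[1],wc[0])-np.arcsin(.11/np.hypot(*wc[:2])); return np.r_[q1,wrist(r,q1,1.95)]
def clr(p,r):
    m=r.as_matrix(); g=p-m[:,0]*.019
    B=np.array([g+m@[-x,y,z] for x in np.linspace(.051,.2,6) for y in np.linspace(-.038,.038,5) for z in np.linspace(-.095,.095,9)])
    ins=(abs(B[:,0]-.61)<.165)&(abs(B[:,1])<.125); return min((B[ins,2]-.17).min() if ins.any() else 1,(B[:,2]-.03).min())
if __name__=='__main__':
  out=[]
  for th0 in range(-60,31,15):
    for th in range(-120,0,10):
      for al in range(30,121,10):
        P=path(th0,th,al,122,6); Q=np.array([q_(*k) for k in P]); Q[:,3]=np.unwrap(Q[:,3])
        mg=np.minimum(Q[:,1:]-lo,hi-Q[:,1:]).min(); cl=min(clr(*k) for k in P); dq=np.abs(np.diff(Q,axis=0)).max()
        out.append((min(mg,cl*10),mg,cl,dq,th0,th,al))
  out.sort(key=lambda x:-x[0]); [print(np.round(o,3).tolist()) for o in out[:8]]
  th0,th,al=out[0][4:]; P=path(th0,th,al,122,6); [print(p.round(3),q_(p,r).round(2),np.degrees(np.arccos(-r.as_matrix()[2,0])).round(0)) for p,r in P]
E
python3 path.py
```

```text
[0.566, 0.647, 0.057, 0.4, -30.0, -110.0, 40.0]
[0.526, 0.762, 0.053, 0.411, -30.0, -120.0, 30.0]
[0.514, 0.528, 0.051, 0.377, -15.0, -100.0, 50.0]
[0.514, 0.528, 0.051, 0.389, -30.0, -100.0, 50.0]
[0.506, 0.647, 0.051, 0.394, -15.0, -110.0, 40.0]
[0.486, 0.528, 0.049, 0.388, 0.0, -100.0, 50.0]
[0.462, 0.797, 0.046, 0.415, -15.0, -120.0, 30.0]
[0.457, 0.457, 0.063, 0.4, -30.0, -120.0, 40.0]
[0.481 0.059 0.234] [-0.11  0.    1.19  1.99] 0.0
[0.492 0.082 0.249] [-0.23  0.4   1.21  1.86] 21.0
[0.504 0.095 0.272] [-0.34  0.78  1.31  1.78] 43.0
[0.515 0.096 0.298] [-0.44  1.13  1.44  1.78] 64.0
[0.524 0.084 0.322] [-0.51  1.48  1.54  1.87] 84.0
[0.528 0.062 0.341] [-0.53  1.84  1.56  2.  ] 104.0
[0.528 0.032 0.35 ] [-0.51  2.22  1.48  2.1 ] 122.0
```

```bash
cat >> h.py <<'E'
def rows(Ps,P0=None,g=1.0):
    "rows through poses, each relative to the previous one"
    o=robot.get_obs(); p,r=(o['position'],R.from_quat(o['tool_rot'])) if P0 is None else P0
    print('t',round(o['time'],2))
    for P,Q in Ps:
        s=r.inv().apply(P-p)*100; w=(r.inv()*Q).as_rotvec(); print([*s.round(1).tolist(),*w.round(3).tolist(),g]); p,r=P,Q
def line(P,Q,n):
    from scipy.spatial.transform import Slerp
    o=robot.get_obs(); r=R.from_quat(o['tool_rot']); S=Slerp([0,1],R.concatenate([r,Q]))
    return [(o['position']+(np.asarray(P)-o['position'])*s,S(s)) for s in np.linspace(0,1,n+1)[1:]]
E
python3 - <<'E'
from path import *
P=path(-30,-110,40,122,14); p,r=P[0]
rows(line(p,r,12))
E
```

```text
t 4.5
[0.4, 1.1, -3.1, 0.067, 0.0, 0.0, 1.0]
[0.4, 0.9, -3.2, 0.067, 0.0, 0.0, 1.0]
[0.4, 0.7, -3.2, 0.067, 0.0, 0.0, 1.0]
[0.4, 0.5, -3.3, 0.067, 0.0, 0.0, 1.0]
[0.4, 0.3, -3.3, 0.067, 0.0, 0.0, 1.0]
[0.4, 0.1, -3.3, 0.067, 0.0, 0.0, 1.0]
[0.4, -0.2, -3.3, 0.067, 0.0, 0.0, 1.0]
[0.4, -0.4, -3.3, 0.067, 0.0, 0.0, 1.0]
[0.4, -0.6, -3.3, 0.067, 0.0, 0.0, 1.0]
[0.4, -0.8, -3.2, 0.067, 0.0, 0.0, 1.0]
[0.4, -1.0, -3.1, 0.067, 0.0, 0.0, 1.0]
[0.4, -1.3, -3.1, 0.067, 0.0, 0.0, 1.0]
```

Emit:
arm_command(plan=[[0,0.6,-1.8,0.03,0,0,1],[0.2,1.1,-3.1,0.067,0,0,1],[0.3,0.9,-3.2,0.067,0,0,1],[0.4,0.7,-3.2,0.067,0,0,1],[0.4,0.4,-3.3,0.067,0,0,1],[0.4,0.2,-3.3,0.067,0,0,1],[0.4,0,-3.3,0.067,0,0,1],[0.4,-0.2,-3.3,0.067,0,0,1],[0.4,-0.5,-3.3,0.067,0,0,1],[0.4,-0.7,-3.2,0.067,0,0,1],[0.4,-0.9,-3.1,0.067,0,0,1],[0.4,-1.1,-3.1,0.067,0,0,1]])

```text
time: 6.0
position: [0.478, 0.0567, 0.223]
tool_rot: [-0.604, -0.365, 0.618, -0.346]
ft_force: [0.0, -0.1, -1.5]
grip_width: 0.0133
```

Run:
```python
from path import *
P=path(-30,-110,40,122,14); p,r=P[0]; st()
go(p,r)
rows(P[1:],P[0])
```

```text
t 6.0 q [-0.121  0.347  1.762  0.012  1.065  1.961] p [0.478  0.0567 0.223 ] x [-0.031  0.014 -0.999] z [-0.494 -0.869  0.003] psi -2.088 F [ 0.03 -0.14 -1.48] w 0.0133
t 6.0 shift cm [-1.1   0.11 -0.36] rotvec [0.007 0.003 0.034] deg 2.0
t 6.0
[-0.5, -0.2, -1.2, 0.057, 0.151, -0.055, 1.0]
[-0.5, -0.1, -1.2, 0.057, 0.151, -0.055, 1.0]
[-0.5, -0.1, -1.1, 0.057, 0.151, -0.055, 1.0]
[-0.6, -0.1, -1.1, 0.057, 0.151, -0.055, 1.0]
[-0.6, -0.1, -1.1, 0.057, 0.151, -0.055, 1.0]
[-0.6, -0.1, -1.1, 0.057, 0.151, -0.055, 1.0]
[-0.6, -0.1, -1.0, 0.057, 0.151, -0.055, 1.0]
[-0.6, -0.1, -1.0, 0.057, 0.151, -0.055, 1.0]
[-0.7, -0.0, -1.0, 0.057, 0.151, -0.055, 1.0]
[-0.7, -0.0, -1.0, 0.057, 0.151, -0.055, 1.0]
[-0.7, -0.0, -1.0, 0.057, 0.151, -0.055, 1.0]
[-0.8, -0.0, -1.0, 0.057, 0.151, -0.055, 1.0]
[-0.8, -0.0, -1.1, 0.057, 0.151, -0.055, 1.0]
[-0.8, -0.0, -1.1, 0.057, 0.151, -0.055, 1.0]
```

Emit:
arm_command(plan=[[-1.1,0,-0.4,0,0,0.034,1],[-0.5,-0.2,-1.2,0.057,0.151,-0.055,1],[-0.5,-0.1,-1.2,0.057,0.151,-0.055,1],[-0.5,-0.1,-1.1,0.057,0.151,-0.055,1],[-0.6,-0.1,-1.1,0.057,0.151,-0.055,1],[-0.6,-0.1,-1.1,0.057,0.151,-0.055,1]])

```text
time: 6.75
position: [0.5039, 0.0991, 0.276]
tool_rot: [0.783, 0.455, -0.424, 0.025]
ft_force: [0.2, 0.1, -2.7]
grip_width: 0.0135
```

Run:
```python
from path import *
P=path(-30,-110,40,122,14); st()
go(*P[5]);go(*P[7])
```

```text
t 6.75 q [-0.502  0.36   1.906  0.862  1.226  1.428] p [0.5039 0.0991 0.276 ] x [ 0.227  0.691 -0.687] z [-0.642 -0.424 -0.639] psi -2.558 F [ 0.19  0.14 -2.73] w 0.0135
t 6.75 shift cm [-0.11  0.36  0.03] rotvec [ 0.007 -0.011  0.013] deg 1.1
t 6.75 shift cm [-1.44  0.29 -1.99] rotvec [ 0.12   0.291 -0.095] deg 18.8
```

Tracking well; continuing the tip, then a dwell.

Emit:
arm_command(plan=[[-0.7,0.2,-1.0,0.06,0.145,-0.048,1],[-0.7,0.1,-1.0,0.057,0.151,-0.055,1],[-0.6,0,-1.0,0.057,0.151,-0.055,1],[-0.7,0,-1.0,0.057,0.151,-0.055,1],[-0.7,0,-1.0,0.057,0.151,-0.055,1],[-0.7,0,-1.0,0.057,0.151,-0.055,1],[-0.8,0,-1.0,0.057,0.151,-0.055,1],[-0.8,0,-1.1,0.057,0.151,-0.055,1],[-0.8,0,-1.1,0.057,0.151,-0.055,1],[0,0,0,0,0,0,1],[0,0,0,0,0,0,1]])

```text
time: 8.12
position: [0.5306, 0.0133, 0.3416]
tool_rot: [0.737, 0.408, 0.077, -0.533]
ft_force: [-0.1, 0.0, -1.7]
grip_width: 0.0138
```

Run:
```python
from path import *
P=path(-30,-110,40,122,14); st()
go(*P[14])
o=robot.get_obs(); m=R.from_quat(o['tool_rot']).as_matrix(); rim=o['position']+m@[-.038,.115,0]; print('rim',rim,'tilt',np.degrees(np.arccos(-m[2,0])))
p,_,_=snap('top'); q,_,_=snap('side'); w,_,_=snap('wrist')
c=np.vstack([np.hstack([cv2.resize(p[180:300,260:420],(400,300)),cv2.resize(q[180:300,230:390],(400,300))]),np.hstack([cv2.resize(w,(400,300)),np.zeros((300,400,3),np.uint8)])]); cv2.imwrite('pics/pour.png',c)
```

```text
t 8.12 q [-0.727  1.103  2.215  1.626  2.172  0.833] p [0.5306 0.0133 0.3416] x [0.655 0.519 0.549] z [-0.322  0.849 -0.42 ] psi 1.933 F [-0.13  0.   -1.66] w 0.0138
t 8.12 shift cm [ 1.27 -0.94  1.37] rotvec [ 0.017 -0.031  0.008] deg 2.1
rim [ 0.5843578  -0.01772533  0.23759447] tilt 123.30563543132484
```

View pics/pour.png

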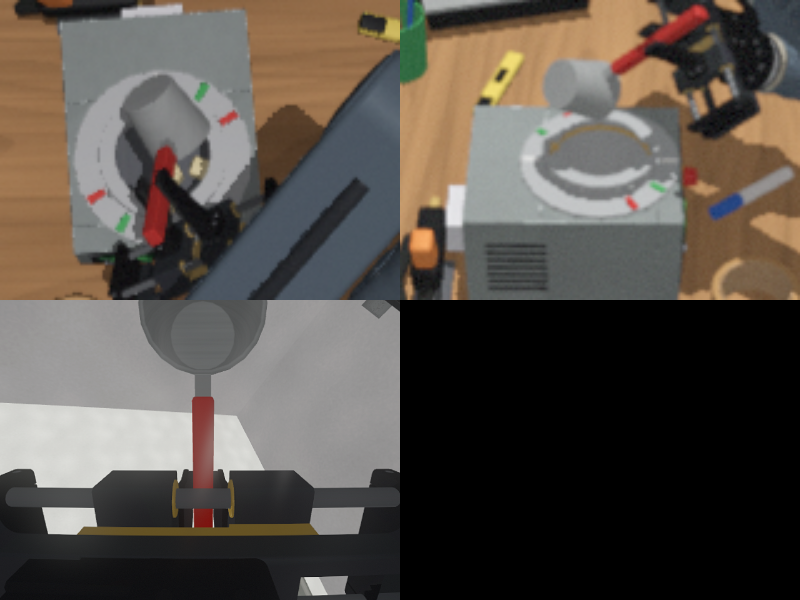

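The wrist view shows the cup empty (its bare floor at (202,335)), and blocks lie in the tank at about (195,165) in the top crop. I'll bring the scoop level again.

Run:
```python
from path import *
P=path(-30,-110,40,122,13)[::-1]; rows(P[1:])
```

```text
t 8.28
[1.9, -0.7, 2.7, -0.043, -0.195, 0.066, 1.0]
[0.6, 0.1, 1.3, -0.061, -0.162, 0.059, 1.0]
[0.6, 0.1, 1.2, -0.061, -0.162, 0.059, 1.0]
[0.6, 0.1, 1.2, -0.061, -0.162, 0.059, 1.0]
[0.6, 0.2, 1.2, -0.061, -0.162, 0.059, 1.0]
[0.5, 0.2, 1.2, -0.061, -0.162, 0.059, 1.0]
[0.5, 0.2, 1.2, -0.061, -0.162, 0.059, 1.0]
[0.5, 0.2, 1.2, -0.061, -0.162, 0.059, 1.0]
[0.4, 0.2, 1.2, -0.061, -0.162, 0.059, 1.0]
[0.4, 0.2, 1.2, -0.061, -0.162, 0.059, 1.0]
[0.4, 0.2, 1.3, -0.061, -0.162, 0.059, 1.0]
[0.4, 0.3, 1.3, -0.061, -0.162, 0.059, 1.0]
[0.4, 0.3, 1.3, -0.061, -0.162, 0.059, 1.0]
```

Emit:
arm_command(plan=[[0.8,-0.3,1.2,-0.043,-0.16,0.066,1],[0.7,0,1.3,-0.061,-0.162,0.059,1],[0.6,0.1,1.2,-0.061,-0.162,0.059,1],[0.6,0.1,1.2,-0.061,-0.162,0.059,1],[0.6,0.2,1.2,-0.061,-0.162,0.059,1],[0.4,0.2,1.2,-0.061,-0.162,0.059,1],[0.4,0.2,1.2,-0.061,-0.162,0.059,1],[0.4,0.2,1.2,-0.061,-0.162,0.059,1],[0.3,0.2,1.2,-0.061,-0.162,0.059,1],[0.3,0.2,1.2,-0.061,-0.162,0.059,1],[0.2,0.2,1.3,-0.061,-0.162,0.059,1],[0.2,0.3,1.3,-0.061,-0.162,0.059,1]])

```text
time: 9.78
position: [0.4771, 0.0439, 0.2527]
tool_rot: [0.662, 0.36, -0.588, 0.293]
ft_force: [-0.9, 0.3, -1.6]
grip_width: 0.0136
```

Run:
```python
from path import *
st(); r=pose(-1.285); print('via'); rows(line([.46,-.20,.27],r,10));
```

```text
t 9.78 q [-0.235  0.271  1.792  0.161  1.067  1.866] p [0.4771 0.0439 0.2527] x [ 0.049  0.132 -0.99 ] z [-0.567 -0.812 -0.137] psi -2.18 F [-0.88  0.25 -1.56] w 0.0136
via
t 9.78
[-0.5, 1.2, 2.1, -0.089, -0.014, -0.003, 1.0]
[-0.5, 1.0, 2.2, -0.089, -0.014, -0.003, 1.0]
[-0.4, 0.9, 2.3, -0.089, -0.014, -0.003, 1.0]
[-0.4, 0.6, 2.3, -0.089, -0.014, -0.003, 1.0]
[-0.4, 0.4, 2.4, -0.089, -0.014, -0.003, 1.0]
[-0.3, 0.2, 2.4, -0.089, -0.014, -0.003, 1.0]
[-0.3, 0.0, 2.4, -0.089, -0.014, -0.003, 1.0]
[-0.3, -0.2, 2.4, -0.089, -0.014, -0.003, 1.0]
[-0.2, -0.4, 2.4, -0.089, -0.014, -0.003, 1.0]
[-0.2, -0.6, 2.4, -0.089, -0.014, -0.003, 1.0]
```

Emit:
arm_command(plan=[[-0.4,1.5,2.8,-0.075,-0.012,-0.003,1],[-0.4,1.3,2.9,-0.075,-0.012,-0.003,1],[-0.3,1.1,3.0,-0.075,-0.012,-0.003,1],[-0.3,0.9,3.1,-0.075,-0.012,-0.003,1],[-0.1,0.7,3.1,-0.075,-0.012,-0.003,1],[0,0.4,3.2,-0.075,-0.012,-0.003,1],[0.1,0.2,3.2,-0.075,-0.012,-0.003,1],[0.1,0,3.2,-0.075,-0.012,-0.003,1],[0.2,-0.2,3.2,-0.075,-0.012,-0.003,1],[0.2,-0.5,3.2,-0.075,-0.012,-0.003,1],[0.4,-0.7,3.2,-0.075,-0.012,-0.003,1],[0.4,-0.9,3.1,-0.075,-0.012,0,1]])

```text
time: 11.28
position: [0.4343, -0.3427, 0.2424]
tool_rot: [0.403, 0.573, -0.413, 0.582]
ft_force: [0.0, 0.2, -0.8]
grip_width: 0.0137
```

Run:
```python
from path import *
st(); go([.457,-.341,.035],pose(-1.285))
```

```text
t 11.28 q [-0.864  0.402  1.601 -0.012  1.123  0.373] p [ 0.4343 -0.3427  0.2424] x [ 0.002 -0.019 -1.   ] z [ 0.333 -0.943  0.019] psi -1.231 F [ 0.01  0.22 -0.83] w 0.0137
t 11.28 shift cm [20.73  2.29  0.21] rotvec [0.054 0.019 0.004] deg 3.3
```

Emit:
arm_command(plan=[[1.5,0.8,0,-0.054,0.019,0.004,1],[3.5,0.7,0,0,0,0,1],[4,0.5,0,0,0,0,1],[4,0,0,0,0,0,1],[3.5,0,0,0,0,0,1],[2,0,0,0,0,0,1],[0,0,0,0,0,0,1]])

```text
time: 12.15
position: [0.448, -0.3397, 0.0636]
tool_rot: [0.39, 0.585, -0.396, 0.591]
ft_force: [-0.2, 0.7, -0.4]
grip_width: 0.0134
```

Run:
```python
from path import *
st(); go([.457,-.341,.030],pose(-1.285))
p,d,I=snap('wrist'); X=cloud(I,d); o=robot.get_obs(); r=R.from_quat(o['tool_rot']); T=(X-o['position'])@r.as_matrix()
hsv=cv2.cvtColor(p,cv2.COLOR_BGR2HSV); m=((hsv[...,0]<8)|(hsv[...,0]>172))&(hsv[...,1]>130)&(abs(T[...,2])<.02)&(T[...,0]>-.06)&(T[...,0]<.06)
t=T[m]; print(len(t),np.polyfit(t[:,1],t[:,0],1), np.median(X[m][:,2]))
```

```text
t 12.15 q [-0.844  0.672  1.724 -0.01   0.734  0.341] p [ 0.448  -0.3397  0.0636] x [ 0.003 -0.013 -1.   ] z [ 0.383 -0.924  0.013] psi -1.178 F [-0.22  0.74 -0.41] w 0.0134
t 12.15 shift cm [3.36 0.79 0.42] rotvec [0.107 0.013 0.002] deg 6.2
5756 [ 0.00919594 -0.02609712] 0.09033948138907613
```

Emit:
arm_command(plan=[[1.2,0.4,0.2,0.05,0.013,0,1],[1.2,0.3,0.2,0.05,0,0,1],[0.7,0,0,0,0,0,1],[0.3,0,0,0,0,0,1],[0,0,0,0,0,0,1]])

```text
time: 12.82
position: [0.4585, -0.3447, 0.038]
tool_rot: [0.42, 0.563, -0.424, 0.572]
ft_force: [-0.2, -0.1, -1.7]
grip_width: 0.0135
```

Run:
```python
from path import *
st(); go([.457,-.341,.0285],pose(-1.285))
```

```text
t 12.82 q [-0.838  0.724  1.706 -0.004  0.698  0.444] p [ 0.4585 -0.3447  0.038 ] x [ 0.007 -0.012 -1.   ] z [ 0.288 -0.958  0.013] psi -1.279 F [-0.2  -0.13 -1.71] w 0.0135
t 12.82 shift cm [ 0.94 -0.04 -0.41] rotvec [ 0.006  0.013 -0.004] deg 0.9
```

Emit:
arm_command(plan=[[0.7,0,0,0,0.012,0,1],[0.4,0,0,0,0,0,1],[0.1,0,0,0,0,0,1]])

```text
time: 13.2
position: [0.4587, -0.3456, 0.0265]
tool_rot: [0.422, 0.566, -0.421, 0.569]
ft_force: [-2.7, -0.6, 4.4]
grip_width: 0.0133
```

Run:
```python
from path import *
st()
```

```text
t 13.2 q [-0.842  0.746  1.701  0.004  0.691  0.434] p [ 0.4587 -0.3456  0.0265] x [ 0.005 -0.001 -1.   ] z [ 0.288 -0.958  0.002] psi -1.278 F [-2.67 -0.6   4.41] w 0.0133
```

Landed (4.4 N up). I'll release, then rise straight up and look.

Emit:
arm_command(plan=[[0,0,0,0,0,0,1.8],[0,0,0,0,0,0,4],[0,0,0,0,0,0,5],[0,0,0,0,0,0,5],[-1.5,0,0,0,0,0,5],[-3,0,0,0,0,0,5],[-4,0,0,0,0,0,5],[-5,0,0,0,0,0,5],[-5,0,0,0,0,0,5],[-5,0,0,0,0,0,5],[-4,0,0,0,0,0,5]])

```text
time: 14.58
position: [0.4562, -0.3434, 0.3126]
tool_rot: [0.423, 0.567, -0.421, 0.568]
ft_force: [0.1, 0.6, -0.2]
grip_width: 0.05
```

Run:
```python
from h import *
import runpy,sys; sys.argv=['','w2']; runpy.run_path('scoop.py')
# lid approach: lid yaw -.17 -> psi 1.4
print('to tank hover'); go([.55,.0,.33],pose(.056+np.pi/2-0)); go([.50,0,.33],pose(-.9))
```

```text
t 14.57 q [-0.843  0.361  1.457  0.004  1.323  0.435] p [ 0.4562 -0.3434  0.3126] x [ 0.004  0.001 -1.   ] z [ 0.288 -0.958 -0.   ] psi -1.279 F [ 0.12  0.64 -0.25] w 0.05
1157 z 0.054976689914311816 ((0.46108198165893555, -0.3445020318031311), (0.13185448944568634, 0.013186915777623653), 17.054244995117188)
yaw 0.30196238 ends [array([ 0.3983, -0.3646]), array([ 0.5241, -0.3254])] len 0.13176042233810972
rim 589 ((0.567996621131897, -0.3121519386768341), 0.03384988009929657)
to tank hover
t 14.62 shift cm [ -1.28  18.74 -30.44] rotvec [-2.905  0.014  0.013] deg 166.5
t 14.62 shift cm [ -1.33  13.95 -31.88] rotvec [-0.378  0.011 -0.007] deg 21.7
```

Scoop re-measured standing: rim 65 mm, handle top 55 mm, about 4 mm from where it began. Next I hover over the tank for a count of the blocks and a refined mouth position, on the way to the lid.

Run:
```python
from h import *
rows(line([.55,0,.36],pose(-1.515),8),g=5)
```

```text
t 14.62
[-0.5, 2.3, -3.8, 0.03, 0.001, -0.001, 5]
[-0.5, 2.2, -3.9, 0.03, 0.001, -0.001, 5]
[-0.5, 2.1, -3.9, 0.03, 0.001, -0.001, 5]
[-0.5, 2.0, -4.0, 0.03, 0.001, -0.001, 5]
[-0.5, 1.9, -4.1, 0.03, 0.001, -0.001, 5]
[-0.5, 1.8, -4.1, 0.03, 0.001, -0.001, 5]
[-0.5, 1.6, -4.2, 0.03, 0.001, -0.001, 5]
[-0.5, 1.5, -4.2, 0.03, 0.001, -0.001, 5]
```

Emit:
arm_command(plan=[[-0.5,2.3,-3.8,0.03,0,0,5],[-0.5,2.2,-3.9,0.03,0,0,5],[-0.5,2.1,-3.9,0.03,0,0,5],[-0.5,2,-4,0.03,0,0,5],[-0.5,1.9,-4.1,0.03,0,0,5],[-0.5,1.8,-4.1,0.03,0,0,5],[-0.5,1.6,-4.2,0.03,0,0,5],[-0.5,1.5,-4.2,0.03,0,0,5],[0,0,0,0,0,0,5],[0,0,0,0,0,0,5]])

```text
time: 15.88
position: [0.551, 0.0109, 0.3676]
tool_rot: [0.491, 0.5, -0.487, 0.521]
ft_force: [-0.6, -0.2, -0.1]
grip_width: 0.0503
```

```bash
cat > tank.py <<'E'
from h import *
import sys
st(); p,d,I=snap('wrist'); cv2.imwrite(f'pics/{sys.argv[1]}.png',p); X=cloud(I,d); hsv=cv2.cvtColor(p,cv2.COLOR_BGR2HSV); H,S,V=cv2.split(hsv)
z=X[...,2]; near=np.hypot(X[...,0]-.58,X[...,1])<.1
ring=near&(z>.14)&(z<.16)&(np.hypot(X[...,0]-.58,X[...,1])>.07); print('flange z',np.median(z[ring]))
zf=np.median(z[ring])
for nm,m in(('grn',(H>40)&(H<85)&(S>90)),('red',((H<8)|(H>172))&(S>120)),('white',(S<25)&(V>225))):
    n,l,s,c=cv2.connectedComponentsWithStats((m&ring).astype(np.uint8)); Q=[]
    for i in range(1,n):
        if s[i,4]>25: w=onplane(I,[c[i]],zf)[0,:2]; Q.append(w); print(nm,s[i,4],c[i].round(1),w.round(4))
    if len(Q)==2: v=Q[0]-Q[1]; v=v*np.sign(v[0]); print('  mid',((Q[0]+Q[1])/2).round(4),'ang',np.arctan2(v[1],v[0]).round(3),'r',np.linalg.norm(v)/2)
lip=near&(abs(z-.17)<.004); ys,xs=np.nonzero(lip); W=onplane(I,np.c_[xs,ys],.17)[:,:2]
if len(W)>50: print('neck top',len(W),np.median(z[lip]),cv2.minEnclosingCircle(W.astype(np.float32)))
E
python3 tank.py tank1
```

```text
t 15.88 q [-0.177  0.275  1.434 -0.011  1.405  1.353] p [0.551  0.0109 0.3676] x [ 0.025 -0.015 -1.   ] z [ 0.042 -0.999  0.016] psi -1.528 F [-0.63 -0.25 -0.13] w 0.0503
flange z 0.1490342249919922
grn 134 [373.2 126.4] [ 0.6526 -0.0403]
grn 108 [291.4 249.6] [0.5128 0.0441]
  mid [0.5827 0.0019] ang -0.543 r 0.0816452007670969
red 126 [397.  155.2] [ 0.6238 -0.0685]
red 114 [267.1 224. ] [0.5418 0.0723]
  mid [0.5828 0.0019] ang -1.043 r 0.0814927379442841
white 99 [330.  112.9] [0.6642 0.0066]
white 59 [331.5 260.9] [ 0.5009 -0.0027]
  mid [0.5826 0.0019] ang 0.057 r 0.08179378346776311
neck top 5144 0.17018602962180263 ((0.583095133304596, 0.001965515548363328), 0.06708190590143204)
```

View pics/tank1.png

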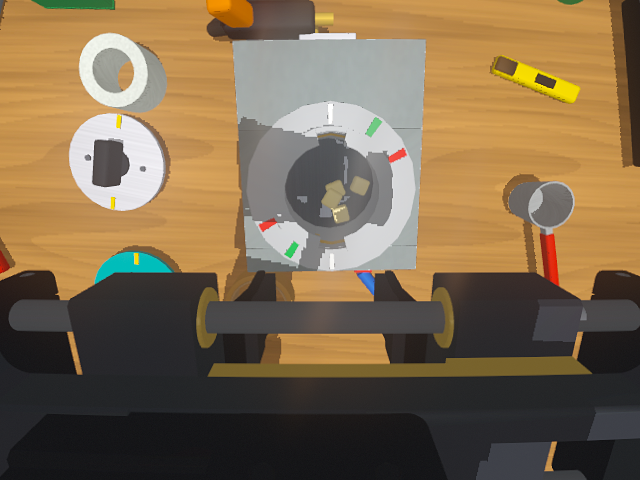

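The picture shows four blocks in the tank's well, at (335,188), (359,186), (330,199) and (341,214). The scoop stands empty at (552,205), and the silver lid is at (117,162). The neck fits: radius 67.1 mm, top at z 0.170, centre (0.583, 0.002), slot yaw 0.057. Now I measure the lid in the same picture.

```bash
cat > lid.py <<'E'
from h import *
def lid(p,d,I,c0,zd=.028,zw=.066,R0=.085):
    X=cloud(I,d); z=X[...,2]; near=np.hypot(X[...,0]-c0[0],X[...,1]-c0[1])<R0
    m=near&(abs(z-zd)<.006); ys,xs=np.nonzero(m); W=onplane(I,np.c_[xs,ys],zd)[:,:2]
    print('disc',len(W),np.median(z[m]),cv2.minEnclosingCircle(W.astype(np.float32)))
    H,S,V=cv2.split(cv2.cvtColor(p,cv2.COLOR_BGR2HSV)); y=m&(H>18)&(H<35)&(S>110)&(V>120)
    n,l,s,c=cv2.connectedComponentsWithStats(y.astype(np.uint8)); Q=[onplane(I,[c[i]],zd)[0,:2] for i in range(1,n) if s[i,4]>15]
    print('yel',np.round(Q,4)); 
    if len(Q)==2: v=Q[0]-Q[1]; v*=np.sign(v[0]); print(' mid',(Q[0]+Q[1])/2,'yaw',np.arctan2(v[1],v[0]))
    w=near&(abs(z-zw)<.006); ys,xs=np.nonzero(w); W=onplane(I,np.c_[xs,ys],zw)[:,:2]; print('wing',len(W),np.median(z[w]) if len(W) else 0,cv2.minAreaRect(W.astype(np.float32)) if len(W) else 0)
E
python3 - <<'E'
from lid import *
p,d,I=snap('wrist'); lid(p,d,I,[.597,.306])
rows(line([.56,.30,.24],pose(-1.74),8),g=6)
E
```

```text
disc 6046 0.027996809494072905 ((0.6060388088226318, 0.305256724357605), 0.07655801624059677)
yel [[0.6567 0.3001]
 [0.5416 0.3189]]
 mid [0.59916132 0.30951088] yaw -0.16177450191529147
wing 849 0.06528234036245273 ((0.6241444945335388, 0.2976856529712677), (0.03286898136138916, 0.11264757066965103), 81.40126037597656)
t 15.97
[1.5, 0.2, -3.6, 0.026, 0.002, -0.003, 6]
[1.5, 0.1, -3.6, 0.026, 0.002, -0.003, 6]
[1.6, 0.0, -3.6, 0.026, 0.002, -0.003, 6]
[1.6, -0.0, -3.6, 0.026, 0.002, -0.003, 6]
[1.6, -0.1, -3.6, 0.026, 0.002, -0.003, 6]
[1.6, -0.2, -3.6, 0.026, 0.002, -0.003, 6]
[1.6, -0.3, -3.6, 0.026, 0.002, -0.003, 6]
[1.6, -0.4, -3.6, 0.026, 0.002, -0.003, 6]
```

Emit:
arm_command(plan=[[1,0.3,-3.6,0.026,0,0,6],[1.7,0.4,-3.6,0.026,0,0,6],[1.7,0.4,-3.6,0.026,0,0,6],[1.7,0.4,-3.6,0.026,0,0,6],[1.7,0.4,-3.6,0.026,0,0,6],[1.7,0.3,-3.6,0.026,0,0,6],[1.7,0.2,-3.6,0.026,0,0,6],[1.7,0.1,-3.6,0.026,0,0,6],[0,0,0,0,0,0,6]])

```text
time: 17.1
position: [0.6016, 0.2868, 0.23]
tool_rot: [0.549, 0.438, -0.544, 0.46]
ft_force: [-0.0, -1.2, 0.0]
grip_width: 0.0599
```

Run:
```python
from lid import *
st(); p,d,I=snap('wrist'); cv2.imwrite('pics/lidw.png',p); lid(p,d,I,[.599,.3085],R0=.071)
go([.599,.3085,.034],pose(-1.733))
```

```text
t 17.1 q [ 0.29   0.572  1.324 -0.028  1.228  2.066] p [0.6016 0.2868 0.23  ] x [ 0.025 -0.02  -0.999] z [-0.195 -0.981  0.015] psi -1.767 F [-0.02 -1.25  0.03] w 0.0599
disc 10847 0.02820204172442775 ((0.599709153175354, 0.30935052037239075), 0.06901596486568451)
yel [[0.657  0.2998]
 [0.541  0.319 ]]
 mid [0.59898757 0.30936027] yaw -0.16404896367058378
wing 1342 0.06586036520234786 ((0.6003638505935669, 0.3089391589164734), (0.021780481562018394, 0.06118772178888321), 80.61891174316406)
t 17.15 shift cm [19.63 -1.32 -2.5 ] rotvec [-0.035  0.016 -0.029] deg 2.7
```

Emit:
arm_command(plan=[[1,-0.7,-1.6,-0.033,0.016,-0.029,6],[3.5,-0.2,-0.7,0,0,0,6],[4,0,0,0,0,0,6],[4,0,0,0,0,0,6],[2.5,0,0,0,0,0,6],[0,0,0,0,0,0,6]])

```text
time: 17.9
position: [0.6012, 0.3066, 0.0794]
tool_rot: [0.542, 0.458, -0.538, 0.455]
ft_force: [0.6, 0.1, 0.0]
grip_width: 0.0602
```

Run:
```python
from lid import *
st(); go([.5995,.3092,.034],pose(-1.735))
```

```text
t 17.9 q [0.304 0.761 1.41  0.007 0.968 2.037] p [0.6012 0.3066 0.0794] x [ 0.002  0.007 -1.   ] z [-0.166 -0.986 -0.007] psi -1.738 F [0.6  0.07 0.03] w 0.0602
t 17.9 shift cm [ 4.54 -0.21 -0.2 ] rotvec [-0.003 -0.007 -0.   ] deg 0.4
```

Emit:
arm_command(plan=[[2,-0.2,-0.2,0,-0.007,0,6],[2,0,0,0,0,0,6],[0.8,0,0,0,0,0,6],[0,0,0,0,0,0,6]])

```text
time: 18.4
position: [0.6018, 0.3093, 0.0312]
tool_rot: [0.542, 0.456, -0.538, 0.457]
ft_force: [-0.4, 0.2, 0.3]
grip_width: 0.0599
```

Run:
```python
from lid import *
st(); go([.5995,.3092,.034],pose(-1.735))
```

```text
t 18.4 q [ 0.31   0.828  1.423 -0.     0.886  2.048] p [0.6018 0.3093 0.0312] x [ 0.005  0.001 -1.   ] z [-0.167 -0.986 -0.002] psi -1.738 F [-0.44  0.17  0.27] w 0.0599
t 18.4 shift cm [-0.28 -0.23  0.05] rotvec [-0.003 -0.002 -0.004] deg 0.3
```

Emit:
arm_command(plan=[[-0.2,-0.2,0.05,0,0,-0.004,6],[0,0,0,0,0,0,6],[0,0,0,0,0,0,1.5],[0,0,0,0,0,0,1.5],[0,0,0,0,0,0,1.5],[0,0,0,0,0,0,1.5],[0,0,0,0,0,0,1.5],[0,0,0,0,0,0,1.5]], grip_force=50)

```text
time: 19.4
position: [0.601, 0.3095, 0.0356]
tool_rot: [0.542, 0.456, -0.538, 0.457]
ft_force: [0.2, 0.2, 1.2]
grip_width: 0.0214
```

Emit:
arm_command(plan=[[-1,0,0,0,0,0,1.5],[-2.5,0,0,0,0,0,1.5],[-4,0,0,0,0,0,1.5],[-4,0,0,0,0,0,1.5],[-4,0,0,0,0,0,1.5],[-4,0,0,0,0,0,1.5],[-3,0,0,0,0,0,1.5],[-1,0,0,0,0,0,1.5],[0,0,0,0,0,0,1.5]])

```text
time: 20.52
position: [0.5964, 0.3082, 0.2752]
tool_rot: [-0.539, -0.458, 0.542, -0.455]
ft_force: [0.6, -0.4, -3.1]
grip_width: 0.0216
```

```bash
cat > held.py <<'E'
from lid import *
def held():
    "lid centre and yaw in tool frame from the wrist camera"
    p,d,I=snap('wrist'); i=optics.camera_info('wrist'); M=np.array(i['tool_from_camera']); J=(I[0],I[1],M[:3,3],M[:3,:3]); T=cloud(J,d)
    x=T[...,0]; H,S,V=cv2.split(cv2.cvtColor(p,cv2.COLOR_BGR2HSV)); near=(np.hypot(T[...,1],T[...,2])<.085)
    m=near&(x>-.004)&(x<.02)&(d>0); xd=np.median(x[m]); ys,xs=np.nonzero(m&(abs(x-xd)<.006))
    def onx(uv):
        s=slopes(J,uv); q=np.c_[s,np.ones(len(s))]@J[3].T; return (J[2]+q*((xd-J[2][0])/q[:,0])[:,None])[:,1:]
    W=onx(np.c_[xs,ys]); print('disc x',xd.round(4),len(W),'yz',cv2.minEnclosingCircle(W.astype(np.float32)))
    P=T[ys,xs]; A=np.c_[P[:,1:],np.ones(len(P))]; print('plane slopes',np.linalg.lstsq(A,P[:,0],rcond=None)[0].round(4))
    y=m&(H>18)&(H<35)&(S>110)&(V>110); n,l,s,c=cv2.connectedComponentsWithStats(y.astype(np.uint8))
    for k in range(1,n):
        if s[k,4]>15: print('yel',s[k,4],c[k].round(0),onx([c[k]])[0].round(4))
    return p
if __name__=='__main__':
    st(); cv2.imwrite('pics/held.png',held())
E
python3 held.py
python3 - <<'E'
from h import *
psi=.057-np.pi/2; rows(line([.583,.002,.26],pose(psi),9),g=1.5)
E
```

```text
t 20.52 q [0.31  0.547 1.241 0.003 1.36  2.047] p [0.5964 0.3082 0.2752] x [-0.006  0.001 -1.   ] z [-0.167 -0.986  0.   ] psi -1.738 F [ 0.56 -0.41 -3.12] w 0.0216
disc x 0.0075 21950 yz ((0.008639003150165081, -0.0004863664507865906), 0.06742003560066223)
plane slopes [ 0.0034 -0.003   0.0074]
yel 442 [325. 178.] [ 0.0568 -0.0005]
t 20.57
[0.2, 0.4, 3.4, -0.025, -0.0, 0.001, 1.5]
[0.2, 0.3, 3.4, -0.025, -0.0, 0.001, 1.5]
[0.2, 0.3, 3.4, -0.025, -0.0, 0.001, 1.5]
[0.2, 0.2, 3.4, -0.025, -0.0, 0.001, 1.5]
[0.2, 0.1, 3.4, -0.025, -0.0, 0.001, 1.5]
[0.2, 0.0, 3.4, -0.025, -0.0, 0.001, 1.5]
[0.2, -0.1, 3.4, -0.025, -0.0, 0.001, 1.5]
[0.2, -0.2, 3.4, -0.025, -0.0, 0.001, 1.5]
[0.2, -0.3, 3.4, -0.025, -0.0, 0.001, 1.5]
```

Emit:
arm_command(plan=[[0.1,0.2,1.8,-0.015,0,0,1.5],[0.2,0.4,3.4,-0.025,0,0,1.5],[0.2,0.3,3.4,-0.025,0,0,1.5],[0.2,0.2,3.4,-0.025,0,0,1.5],[0.2,0.2,3.4,-0.025,0,0,1.5],[0.2,0.1,3.4,-0.025,0,0,1.5],[0.2,0,3.4,-0.025,0,0,1.5],[0.2,-0.1,3.4,-0.025,0,0,1.5],[0.2,-0.2,3,-0.025,0,0,1.5],[0.2,-0.2,1.4,-0.01,0,0,1.5],[0,0,0,0,0,0,1.5]])

```text
time: 21.95
position: [0.5735, -0.0007, 0.2327]
tool_rot: [0.472, 0.529, -0.494, 0.503]
ft_force: [-1.3, -0.2, -2.5]
grip_width: 0.0214
```

Run:
```python
from held import *
st(); p=held(); go([.5846,.002,.225],pose(-1.514))
cv2.imwrite('pics/over.png',p)
```

```text
t 21.95 q [-0.192  0.467  1.516 -0.009  1.206  1.316] p [ 0.5735 -0.0007  0.2327] x [-0.049  0.001 -0.999] z [ 0.066 -0.998 -0.004] psi -1.505 F [-1.28 -0.22 -2.49] w 0.0214
disc x 0.0074 21964 yz ((0.008458070456981659, -0.00036990270018577576), 0.06743223965167999)
plane slopes [ 0.0036 -0.0026  0.0073]
yel 444 [325. 178.] [ 0.0569 -0.0004]
t 22.0 shift cm [ 0.72  1.15 -0.13] rotvec [ 0.01  -0.004  0.048] deg 2.8
```

View pics/over.png

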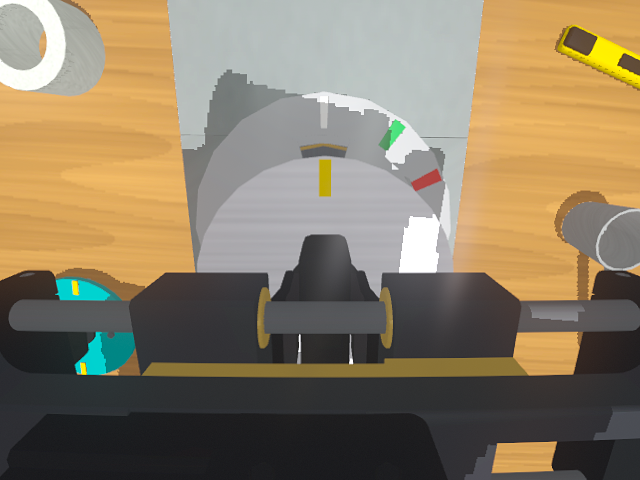

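The lid hangs level over the neck, with its yellow mark (325,178) in line with the white slot mark (324,112). I correct the tilt and offset, and check the lid's centre from its front edge.

Emit:
arm_command(plan=[[0,0.9,-0.1,0.01,-0.004,0.048,1.5],[0,0.2,0,0,0,0,1.5],[0,0,0,0,0,0,1.5]])

```text
time: 22.38
position: [0.5843, 0.0053, 0.2319]
tool_rot: [0.485, 0.516, -0.485, 0.514]
ft_force: [0.4, -0.3, -2.2]
grip_width: 0.0214
```

Run:
```python
from held import *
st(); go([.5846,.002,.225],pose(-1.514))
p,d,I=snap('wrist'); M=np.array(optics.camera_info('wrist')['tool_from_camera']); J=(I[0],I[1],M[:3,3],M[:3,:3]); T=cloud(J,d)
m=(abs(T[...,0]-.0075)<.005)&(np.hypot(T[...,1],T[...,2])<.09)
for z in(-.05,-.04,-.02,0,.02,.04,.05):
    k=m&(abs(T[...,2]-z)<.002); ym=np.percentile(T[k][:,1],99.5); print(z,ym.round(4),'centre',(ym-np.sqrt(.069**2-(z+.0004)**2)).round(4))
```

```text
t 22.38 q [-0.183  0.462  1.526  0.002  1.155  1.327] p [0.5843 0.0053 0.2319] x [-0.001  0.002 -1.   ] z [ 0.06  -0.998 -0.002] psi -1.511 F [ 0.43 -0.31 -2.15] w 0.0214
t 22.38 shift cm [0.69 0.01 0.33] rotvec [ 0.003 -0.002  0.001] deg 0.2
-0.05 0.0471 centre -0.0009
-0.04 0.0549 centre -0.0016
-0.02 0.0645 centre -0.0017
0 0.0673 centre -0.0017
0.02 0.064 centre -0.0019
0.04 0.0545 centre -0.0014
0.05 0.0462 centre -0.0009
```

Emit:
arm_command(plan=[[0.4,0,0.3,0,0,0,1.5],[0.6,0,0.1,0,0,0,1.5],[0.6,0,0,0,0,0,1.5],[0,0,0,0,0,0,1.5]])

```text
time: 22.92
position: [0.584, 0.0015, 0.2143]
tool_rot: [0.485, 0.516, -0.485, 0.513]
ft_force: [0.3, -0.4, -2.9]
grip_width: 0.0215
```

Run:
```python
from held import *
st(); go([.5846,.002,.1856],pose(-1.514))
```

```text
t 22.93 q [-0.19   0.483  1.544  0.002  1.118  1.32 ] p [0.584  0.0015 0.2143] x [-0.003  0.003 -1.   ] z [ 0.06  -0.998 -0.003] psi -1.51 F [ 0.29 -0.37 -2.87] w 0.0215
t 22.93 shift cm [ 2.87  0.07 -0.04] rotvec [ 0.004 -0.003  0.003] deg 0.3
```

Within 1 mm. I lower it gently through the slots.

Emit:
arm_command(plan=[[0.5,0.05,0,0,-0.003,0.003,1.5],[0.6,0,0,0,0,0,1.5],[0.5,0,0,0,0,0,1.5],[0.3,0,0,0,0,0,1.5]])

```text
time: 23.42
position: [0.5848, 0.0014, 0.1942]
tool_rot: [0.485, 0.515, -0.485, 0.515]
ft_force: [0.5, -0.5, -3.1]
grip_width: 0.0214
```

Run:
```python
from held import *
st(); go([.5846,.002,.1856],pose(-1.514))
```

```text
t 23.43 q [-0.188  0.507  1.566 -0.     1.068  1.322] p [0.5848 0.0014 0.1942] x [ 0.001 -0.    -1.   ] z [ 0.06  -0.998  0.   ] psi -1.511 F [ 0.55 -0.48 -3.12] w 0.0214
t 23.43 shift cm [ 0.86 -0.02 -0.06] rotvec [ 0.003  0.    -0.001] deg 0.2
```

Emit:
arm_command(plan=[[0.4,0,0,0,0,0,1.5],[0.4,0,0,0,0,0,1.5],[0.2,0,0,0,0,0,1.5],[0.1,0,0,0,0,0,1.5]])

```text
time: 23.92
position: [0.5851, 0.0013, 0.1856]
tool_rot: [0.485, 0.514, -0.484, 0.516]
ft_force: [-1.0, -0.4, 1.6]
grip_width: 0.0215
```

Run:
```python
from held import *
st(); go([.5846,.002,.1856],pose(-1.514))
```

```text
t 23.93 q [-0.189  0.518  1.575 -0.     1.047  1.322] p [0.5851 0.0013 0.1856] x [ 0.002 -0.001 -1.   ] z [ 0.061 -0.998  0.001] psi -1.51 F [-1.02 -0.4   1.6 ] w 0.0215
t 23.93 shift cm [-0.   -0.05 -0.07] rotvec [ 0.004  0.001 -0.002] deg 0.3
```

Seated at z 0.1856 with a light contact force. Now I turn it clockwise.

Emit:
arm_command(plan=[[0.1,0,0,0,0,0,1.5],[0.05,0,0.01,0.05,0,0,1.5],[0.05,0,0.01,0.06,0,0,1.5],[0.05,0,0.01,0.06,0,0,1.5],[0.05,0,0.01,0.06,0,0,1.5],[0.05,0,0.01,0.06,0,0,1.5]])

```text
time: 24.68
position: [0.5854, 0.0011, 0.1856]
tool_rot: [0.556, 0.437, -0.554, 0.44]
ft_force: [-2.8, -0.2, 4.0]
grip_width: 0.0218
```

Run:
```python
from held import *
st(); print(robot.get_obs()['moment'].round(3)); go([.5841,.0011,.1856],pose(-1.514-.6))
```

```text
t 24.68 q [-1.890e-01  5.170e-01  1.576e+00 -1.000e-03  1.044e+00  1.616e+00] p [0.5854 0.0011 0.1856] x [ 0.005 -0.002 -1.   ] z [-0.232 -0.973  0.   ] psi -1.804 F [-2.78 -0.21  3.99] w 0.0218
[0.178 0.386 0.376]
t 24.68 shift cm [-0.   -0.13  0.03] rotvec [ 0.31  -0.    -0.005] deg 17.7
```

Emit:
arm_command(plan=[[0.03,-0.05,0,0.06,0,0,1.5],[0.03,-0.04,0.01,0.06,0,0,1.5],[0.03,-0.03,0.01,0.06,0,0,1.5],[0.03,0,0.01,0.06,0,0,1.5],[0.03,0,0.01,0.05,0,0,1.5]])

```text
time: 25.3
position: [0.5849, 0.0002, 0.1856]
tool_rot: [0.614, 0.35, -0.612, 0.355]
ft_force: [-1.9, -0.8, 2.4]
grip_width: 0.0219
```

```bash
cat > mark.py <<'E'
from held import *
st(); print(robot.get_obs()['moment'].round(3)); go([.5841,.0011,.1856],pose(-1.514-.6))
import sys
p,d,I=snap('wrist'); cv2.imwrite(f'pics/{sys.argv[1]}.png',p); X=cloud(I,d); H,S,V=cv2.split(cv2.cvtColor(p,cv2.COLOR_BGR2HSV)); C=np.array([.5829,.0019])
rad=np.hypot(X[...,0]-C[0],X[...,1]-C[1]); z=X[...,2]
for nm,m,zz in(('yel',(H>18)&(H<35)&(S>110)&(V>90)&(abs(z-.178)<.006)&(rad<.075),.178),('grn',(H>40)&(H<85)&(S>90)&(abs(z-.149)<.006)&(rad<.1),.149),('red',((H<8)|(H>172))&(S>120)&(abs(z-.149)<.006)&(rad<.1),.149)):
    n,l,s,c=cv2.connectedComponentsWithStats(m.astype(np.uint8))
    for k in range(1,n):
        if s[k,4]>20: w=onplane(I,[c[k]],zz)[0,:2]-C; print(nm,s[k,4],c[k].round(0),'ang',np.arctan2(w[1],w[0]).round(3),'r',np.hypot(*w).round(4))
k=(abs(z-.178)<.008)&(rad<.068)&(S<60)&(V>80); P=X[k]; print('disc',k.sum(),'z',np.median(P[:,2]).round(4),'slopes',np.linalg.lstsq(np.c_[P[:,:2]-C,np.ones(len(P))],P[:,2],rcond=None)[0].round(4))
E
python3 mark.py turn1
```

```text
t 25.3 q [-0.189  0.516  1.579 -0.004  1.04   1.91 ] p [5.849e-01 2.000e-04 1.856e-01] x [ 0.007 -0.004 -1.   ] z [-0.503 -0.865  0.   ] psi -2.097 F [-1.92 -0.77  2.43] w 0.0219
[0.369 0.403 0.399]
t 25.3 shift cm [-0.   -0.11 -0.04] rotvec [ 0.017  0.    -0.008] deg 1.1
yel 433 [323. 178.] ang -0.514 r 0.0593
grn 520 [327. 133.] ang -0.542 r 0.0816
red 495 [396. 154.] ang -1.044 r 0.0814
disc 20391 z 0.1782 slopes [-0.001  -0.0008  0.1782]
```

Emit:
arm_command(plan=[[0.03,-0.05,0,0.035,0,0,1.5],[0.03,0,0,0.005,0,0,1.5],[0.03,0,0,0.005,0,0,1.5],[0.03,0,0,0,0,0,1.5]])

```text
time: 25.85
position: [0.5848, 0.0001, 0.1856]
tool_rot: [0.622, 0.336, -0.619, 0.342]
ft_force: [-1.3, -0.5, 5.1]
grip_width: 0.0216
```

```bash
python3 mark.py turn2
python3 - <<'E'
from h import *
p,_,_=snap('top'); q,_,_=snap('side'); w=cv2.imread('pics/turn2.png')
cv2.imwrite('pics/fin.png',np.vstack([np.hstack([cv2.resize(p,(400,300)),cv2.resize(q,(400,300))]),np.hstack([cv2.resize(w,(400,300)),cv2.resize(q[140:320,200:440],(400,300))])]))
E
```

```text
t 25.85 q [-0.189  0.515  1.58  -0.005  1.038  1.956] p [5.848e-01 1.000e-04 1.856e-01] x [ 0.008 -0.006 -1.   ] z [-0.541 -0.841  0.   ] psi -2.143 F [-1.26 -0.47  5.13] w 0.0216
[0.284 0.48  0.435]
t 25.85 shift cm [-0.   -0.11 -0.05] rotvec [-0.029  0.001 -0.01 ] deg 1.7
yel 441 [323. 178.] ang -0.559 r 0.0591
grn 513 [321. 134.] ang -0.542 r 0.0815
red 487 [391. 150.] ang -1.045 r 0.0815
disc 20416 z 0.1782 slopes [-0.0009 -0.0008  0.1782]
```

View pics/fin.png

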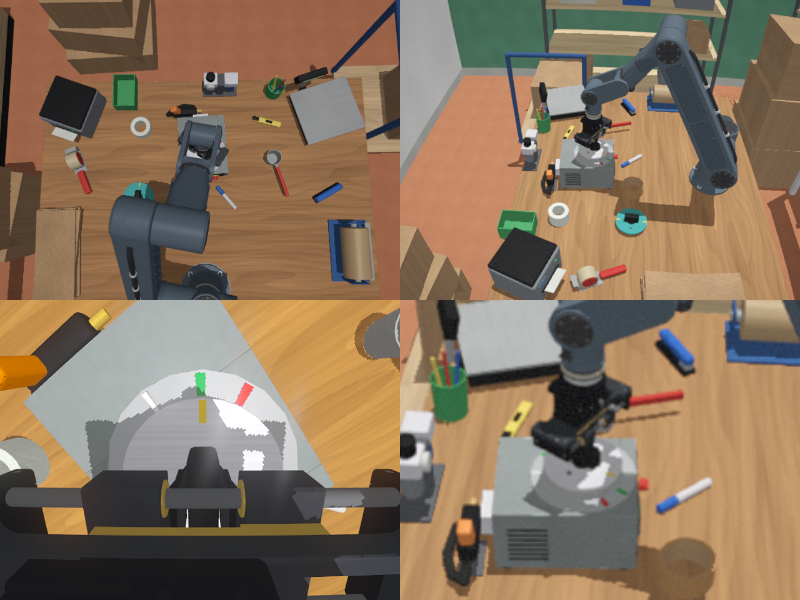

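The lid's yellow mark (202,412 in the wrist view) lies on the green mark (202,384), and the disc is flush and level at z 0.178. The scoop stands upright and the other things haven't moved. Handing in.

```bash
python3 -c "
from rig import workorder,robot
print(workorder.hand_in(), robot.get_obs()['time'])"
```

```text
the job is handed in; nothing more can be done
the job is handed in; nothing more can be done
```

The job is done and handed in at about 26 s, with the lid still held on the green vent mark; hand-in reported no verdict.

- **Glue blocks:** I tipped the scoop over the tank, and the wrist picture afterwards showed all four blocks in the well and the cup empty.
- **Scoop:** I stood it back on the bench about 4 mm from where it began and let go of it. It measured upright, with its rim at 65 mm and the top of its handle at 55 mm.
- **Lid:** I used the silver one (the teal one is a look-alike). It went through the slots with only light contact, and its disc sits level at z 0.178, which is flush.
- **Turn:** The lid is about 0.62 rad clockwise of the slots, and the green mark is at 0.60. That puts the vent ring near 0.51–0.52, well short of the click at 0.9.
- **Other things:** In the last pictures nothing else looked moved. I judged that by eye, not by measuring.

**One disagreement:** the top and wrist cameras differed by about 2 mm on the tank centre. I used the wrist value, since the lid was measured with that camera too, and the lid fitted.

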